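# Set the tilt of a see-saw rocker with a dial angle gauge

## Robot

A 6-joint arm with a two-finger parallel gripper is mounted at the origin on the work surface. World frame = base frame: x ahead of the robot, y to its left, z up, the work surface at z = 0. Lengths are in m, angles in rad, forces in N, time in s.
With the tool pointing down it reaches from about 0.3 to 0.85 m from the base axis. Payload 4.2 kg.
Tool frame: the origin (TCP) lies at the very end of the fingers, on their centre line; the grasp point (between the pads) lies 19 mm behind it; z points along the fingers, y is the direction in which the jaws open and shut (so a half turn about z gives the same grasp; the last joint's range is limited). The gripper opens to 91 mm and grips with 3 to 60 N. Pads are 32 mm wide; open, the fingers measure 118 mm over their backs; the gripper's body (76 mm by 178 mm) begins 60 mm behind the grasp point.
Start: joints at [-1.145, 0.32, 1.565, -0, 1.257, -0.02], TCP at [0.248, -0.519, 0.214] pointing down, gripper open.
Joint ranges: [-3.11, 3.11], [-0.84, 2.01], [0.21, 2.61], [-1.34, 4.49], [0.05, 2.63], [-2.56, 2.56]. Speed limits (rad/s): [2.57, 2.57, 3.14, 3.14, 3.14, 3.14].

## Interface

Orientations are given as a unit quaternion [w, x, y, z].
In Python, from bench import sensors, read_camera, manip, outline_of, landmark_of gives the robot as it stands. The module is installed in compiled form; this text tells all that it offers.
- The arm moves only by the tool arm_command, never from a script. Its argument "series" is one flat list of numbers, 5 for each row, row after row: the shift along the tool's x, y, z in m, then the turn about the tool's z in rad, then the finger opening in m, from 0 to 0.0912. A call has 1 to 10 rows; each row shifts and turns the commanded pose from where the row before left it, along the tool's axes as they then stand; what a row does not reach is not made up. A row lasts 1/10 s, in which the tool goes at most 50 mm and 8.59 degrees, less where a joint would pass 70% of its speed; a pose out of reach is approached as far as the arm can. A call is refused whole if a number of a shift passes 0.05 or a number of a turn 0.15, either way. A call with a gripper value outside its range is refused whole. The fingers move at their own pace and stop on an object; "newtons" is the grip in N (left out, the last holds). Time passes only in rows, so rows that do not move let the fingers close. It gives the time, the measured TCP pose, the force and the opening at its end, in the units of the state.
- sensors.get_state(): the state, without advancing time (a new reading comes with each control period).
- read_camera(name): name is "scene" or "top" or "wrist"; returns a dict with "image" (400x640x3 uint8, red, green, blue), "mtx" (3x3 intrinsics, pixels), "k1" (the pictures are not rectified: a ray, as slopes to the right and down, at radius r is drawn at 1 + k1 r^2 times it, then the intrinsics apply), "world_from_camera" (4x4, takes a point from camera to world coordinates); the wrist camera has in their place "hand_eye" (4x4, takes a point from camera to tool coordinates, whose origin is the TCP and whose axes are the flange's). Camera axes: x right, y down, z forward; pixel columns grow to the right and rows downward; lengths in m; the calibration is good to about 2 mm. A picture is of the moment at which its call begins: read the wrist's pose just before it. There is no depth.
- manip.close_job(): hands the job in, once; it reports no verdict.
Trained networks look in the newest picture that a camera, given by its name, has taken for a name from the list of things; names that differ only in an ending like _2 or _b are one class to them, and where a whole thing is asked for, a point or a joint stands for the part that bears it (a point fixed in the world has none). Each returns a list of dicts, best first, with "confidence" (0 to 1); they miss things now and then, are a little off and sometimes report something else, mostly with a low value. They report only what shows in the picture. A call takes as long as a camera call. They do not tell look-alikes from the thing itself.
- outline_of(query, camera): "mask" (400x640 bool, what is visible of it).
- landmark_of(query, camera): "location" ([x, y, z] in m, in world coordinates, good to about 4 mm: a listed point, or the origin of a listed thing).
The state is a dict: "time": time; "joint_positions": joint angles; "joint_velocities": joint speeds; "joint_efforts": joint torques, N m; "tool_pos": TCP position; "tool_rot": TCP orientation; "wrist_force": force on the tool from outside, world axes, zero at the start; "wrist_torque": the same for the moment, N m; "grip_width": finger opening in m.
Only numpy, scipy, OpenCV 4.12 (cv2) and the standard library are available. Lean on these libraries where they do the work, as an engineer would, in place of code of your own. Each camera call takes 0.05 s, during which the arm holds its last target.

## Task

We are setting the tilt of the see-saw rocker, whose drive is uncoupled: take the yellow dial angle gauge out of the blue service tote, stand it on the middle of the rocker's platform, square to it, with its dial facing one of the two pivot sides so that it reads the rock, and let go of it. Then rock the platform, without forcing it, by pressing one end down with the fingers until the gauge's swinging pointer settles on the red index hand, and finish while still holding the platform there with the gauge untouched, so that I can clamp the drive. Leave the other tote parts in the tote and do not disturb the things on the bench.

Things in the scene. Friction and masses are not known exactly. Their poses are not given: they have to be found in the camera images.
- gauge: Loose dial angle gauge, 0.22 to 0.36 kg, upright in the tote. Steel foot 30 (x) x 100 (y) x 14 (z) mm, round yellow case 96 mm across, 26 thick along x, its centre 63 and top 111 mm above the underside. Origin: centre of the underside; z up, x out of the white dial. Front and back are flat from 30 to 96 mm up, within 33 mm of the middle: pinch them from above.
- pointer (a joint): Angle (rad) of the black weighted pointer, pivoted at the dial's centre; 0 = at the dial's top (gauge level), positive = clockwise as seen facing the dial. It hangs true by its weight, swings at about 3 Hz when disturbed and settles in 1 to 2 s. It grows, one for one, as the gauge's own -y side sinks.
- index (a joint): Angle of the red index hand in the gauge's case (rad), set beforehand to the wanted tilt (0.12 to 0.24) and staying there by friction; same zero and sense as the pointer. Hand 3.4 mm wide.
- pointer_tip (a point): Upper end of the black pointer, 42 mm from the dial's centre; its own z axis runs along the pointer, x out of the dial.
- index_tip (a point): Upper end of the red index hand, 42 mm from the dial's centre; its own z axis runs along the hand, x out of the dial.
- platform: Rocking platform: plate 200 (x) x 300 (y) mm with a black rubber mat, 0.55 kg. Origin mid-way on the pivot axis; the mat's top is 24 mm above it, the plate's underside 14. It rocks about its x axis (free ends at +y and -y) up to 0.32 rad either way; springs of 2.5 N m/rad bring it back level when let go: an end pressed 130 mm from the pivot needs 2 to 5 N.
- rocker: The rocker's fixed white housing, 214 x 204 mm, 58 mm high, with two aluminium pivot cheeks; origin at the centre of its underside on the bench. The pivot axis is 105 mm above it, along its x axis. The level platform's top is 129 mm above the bench.
- tote: Blue open service tote, fixed, 250 (x) x 270 (y) x 60 (z) mm outside, walls and floor 5 mm. Origin: centre of its underside.
- spanner: Spanner 150 mm long, in the tote; origin under its middle.
- screwdriver: Orange-handled screwdriver 170 mm long, in the tote; origin under its middle.
- pulley: Aluminium pulley, 40 mm across, 12 mm high, in the tote; origin: centre of underside.
- foot: Black rubber foot, 28 mm across, 18 mm high, in the tote; origin: centre of underside.
- spacer: Brass spacer, 20 mm across, 30 mm high, in the tote; origin: centre of underside.
- pin: Steel pin lying in the tote, 12 mm across, 50 mm long; origin under its middle.
- nut: Brass round nut, 22 mm across, 9 mm high, in the tote; origin: centre of underside.
- rack: White rack of yellow and red capped tubes, 70 x 200 x 95 mm, at the back; origin: centre of underside.
- scanner: Hand-held code scanner, grey and black, 200 x 60 x 33 mm, lying on the bench; origin near its middle, on the bench.
- glovebox: White and blue glove carton 120 x 230 x 75 mm; origin: centre of underside.
- jar: White open cup, 60 mm across, 60 mm high; origin: centre of underside.
- labelroll: Roll of blank labels, 70 mm across, 50 mm high; origin: centre of underside.
Mind the look-alikes: they are no part of the job. There is more than one size of the gauge; the job needs the smallest.

How it is judged:
On the way, in this order (a step that is already met when the one before it is completed fails the run):
1. the gauge is lifted out of the tote in the fingers (height (world z) of gauge above 0.07 m and contact force between the fingers and gauge above 0.5 N), for 0.1 s.
2. the gauge stands on the platform, square to it, and has been let go (z of gauge in the frame of platform between 0.018 and 0.031 m and x of gauge in the frame of platform between -0.075 and 0.075 m and y of gauge in the frame of platform between -0.1 and 0.1 m and angle between the z axis of gauge and the z axis of platform, either way round below 0.06 rad and angle between the x axis of gauge and the x axis of platform, either way round below 0.21 rad and contact force between the fingers and gauge below 0.1 N), for 0.3 s.
At the end, for the whole second after the job is handed in: Gauge stands flat near the middle of the mat (75 mm along, 100 mm across the pivot axis), dial axis within 12 degrees of the pivot axis, not touched by the fingers; pointer within 2 degrees of the red index; platform still, held by the fingers with 0.5 to 25 N (all of step 2 and angle between the z axis of pointer_tip and the z axis of index_tip, either way round below 0.035 rad and angular speed of platform below 0.1 rad/s and contact force between the fingers and platform between 0.5 and 25 N); the arm keeps its last pose, push and grip.
It fails at once if the gauge is tipped over (angle between gauge's own z axis and vertical above 0.7 rad).
It fails at once if a thing on the bench is moved more than 30 mm (distance of any of rack, scanner, glovebox, jar, labelroll from where it was at the start of the episode above 0.03 m).
It fails at once if another part is taken out of the tote (horizontal distance between any of spanner, screwdriver, pulley, foot, spacer, pin, nut and tote above 0.2 m or height (world z) of any of spanner, screwdriver, pulley, foot, spacer, pin, nut above 0.1 m).
It fails at once if the platform is pressed with more than 40 N (contact force between the fingers and platform above 40 N).
It also fails if it takes over 56 s, if anything falls off the work surface, if the arm or the gripper's body presses on something with over 40 N, if the wrist force passes 120 N, or if a joint passes its speed limit or range.

## Working session

There is one attempt and no reset: what is moved stays moved. The work goes in short steps, Python scripts to look and compute and a tool call to move; the robot and the scene stay as the last step left them, time stands still between calls to the robot, and variables do not carry over. Pictures are saved under pics/ and viewed, and the job is handed in when it is done.

Besides the shell and the picture viewer there is one more tool, called after ">>>" by a JSON object that holds its "op" and its "data". arm_command: Moves the arm, as the interface text tells. Its arguments: {"type":"object","properties":{"series":{"type":"array"},"newtons":{"type":"number"}},"required":["series"]}

```bash
mkdir -p pics
cat > h.py <<'E'
import numpy as np,cv2
from bench import sensors, read_camera, manip, outline_of, landmark_of
from scipy.spatial.transform import Rotation as R
def save(img,n): cv2.imwrite('pics/'+n+'.png',cv2.cvtColor(img,cv2.COLOR_RGB2BGR))
def toolT():
    s=sensors.get_state();T=np.eye(4);q=s['tool_rot'];T[:3,:3]=R.from_quat([q[1],q[2],q[3],q[0]]).as_matrix();T[:3,3]=s['tool_pos'];return T
def wfc(c,T=None): return c['world_from_camera'] if 'world_from_camera' in c else T@np.array(c['hand_eye'])
def proj(c,P,T=None):
    M=np.linalg.inv(wfc(c,T));p=M[:3,:3]@np.array(P).reshape(-1,3).T+M[:3,3:4]
    s=p[:2]/p[2];r2=(s**2).sum(0);s=s*(1+c['k1']*r2);K=np.array(c['mtx']);return np.stack([K[0,0]*s[0]+K[0,2],K[1,1]*s[1]+K[1,2]],1)
def onz(c,uv,z,T=None):
    K=np.array(c['mtx']);uv=np.array(uv,float).reshape(-1,2);d=np.stack([(uv[:,0]-K[0,2])/K[0,0],(uv[:,1]-K[1,2])/K[1,1]],1);s=d.copy()
    for _ in range(30): s=d/(1+c['k1']*(s**2).sum(1,keepdims=True))
    W=np.array(wfc(c,T));ray=np.c_[s,np.ones(len(s))]@W[:3,:3].T;o=W[:3,3];t=(z-o[2])/ray[:,2];return o+ray*t[:,None]
E
python3 - <<'E'
from h import *
for n in ['scene','top','wrist']:
    c=read_camera(n);save(c['image'],n+'0')
    print(n,c['mtx'],c['k1'],np.round(c.get('world_from_camera',c.get('hand_eye')),3).tolist())
    for q in ['gauge','platform','rocker','tote','pointer_tip','index_tip']:
        print(q,[(np.round(d['location'],3).tolist(),round(d['confidence'],2)) for d in landmark_of(q,n)])
s=sensors.get_state();print(s)
E
```

```text
scene [[495.08154325   0.         312.51687761]
 [  0.         495.08154325 201.04471569]
 [  0.           0.           1.        ]] -0.1537952556489107 [[0.566, 0.645, -0.514, 1.473], [0.825, -0.432, 0.366, -0.644], [0.014, -0.631, -0.776, 1.521], [0.0, 0.0, 0.0, 1.0]]
gauge [([0.261, 0.45, 0.0], 0.74), ([0.276, 0.222, -0.003], 0.73), ([0.538, 0.311, 0.008], 0.62), ([0.545, 0.194, 0.006], 0.6)]
platform [([0.52, -0.204, 0.106], 0.76), ([0.782, -0.221, -0.002], 0.74)]
rocker [([0.517, -0.198, 0.001], 0.86)]
tote [([0.527, 0.202, -0.002], 0.59), ([0.78, 0.175, 0.003], 0.2)]
pointer_tip []
index_tip []
top [[413.42298124   0.         313.00574015]
 [  0.         413.42298124 202.87532027]
 [  0.           0.           1.        ]] -0.029148527293015484 [[0.015, -0.994, 0.105, 0.416], [-1.0, -0.016, -0.002, 0.047], [0.004, -0.105, -0.994, 1.341], [0.0, 0.0, 0.0, 1.0]]
gauge [([0.277, 0.219, 0.002], 0.94), ([0.542, 0.199, 0.005], 0.82), ([0.263, 0.447, 0.002], 0.81)]
platform [([0.516, -0.204, 0.109], 0.57)]
rocker [([0.519, -0.204, -0.001], 0.82)]
tote [([0.521, 0.2, -0.002], 0.74), ([0
[... 464 characters left out ...]
05, 'joint_positions': array([-1.14500830e+00,  3.19600047e-01,  1.56452967e+00, -2.41633814e-05,
        1.25740708e+00, -2.00123036e-02]), 'joint_velocities': array([-0.00029067, -0.00025171, -0.00135887,  0.00017512, -0.00048331,
        0.0005289 ]), 'joint_efforts': array([ 2.55626022e-03, -4.12355733e+01, -2.32233417e+01,  7.28801801e-02,
        3.76174960e-02, -3.06712820e-05]), 'tool_pos': array([ 0.24791543, -0.51880786,  0.21396438]), 'tool_rot': array([ 2.96724194e-05,  9.75259621e-01,  2.21062595e-01, -5.62986489e-06]), 'wrist_force': array([-0.09819196, -0.29583066, -0.48453856]), 'wrist_torque': array([-0.04673912,  0.06369176, -0.01585963]), 'grip_width': 0.09092643505902315}
```

View pics/scene0.png

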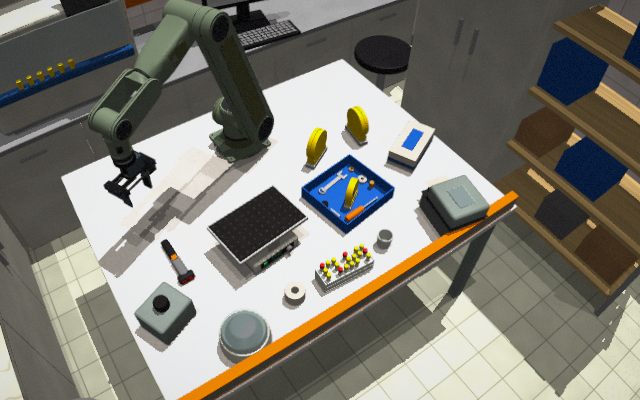

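View pics/top0.png

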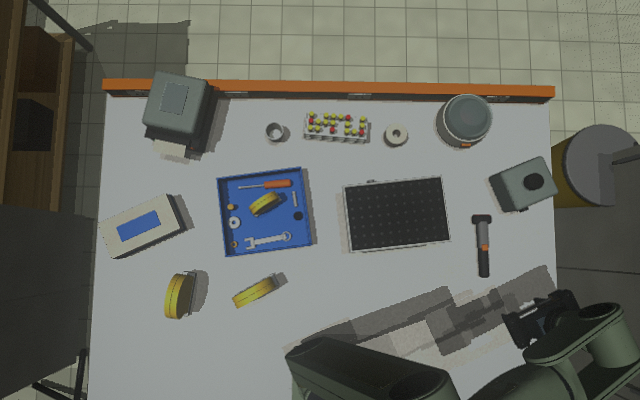

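Run:
```python
import cv2,numpy as np
a=cv2.imread('pics/top0.png');b=cv2.imread('pics/scene0.png')
x=cv2.resize(a[160:265,205:320],None,fx=4,fy=4,interpolation=3)
y=cv2.resize(b[150:235,295:400],None,fx=3.2,fy=3.2,interpolation=3)
o=np.zeros((430,800,3),np.uint8);o[:420,:460]=x;o[:272,462:798]=y
cv2.imwrite('pics/crop0.png',o)
y=cv2.resize(a[165:260,335:460],None,fx=6,fy=6,interpolation=3);cv2.imwrite('pics/crop1.png',y)
```

```text
(no output)
```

View pics/crop0.png

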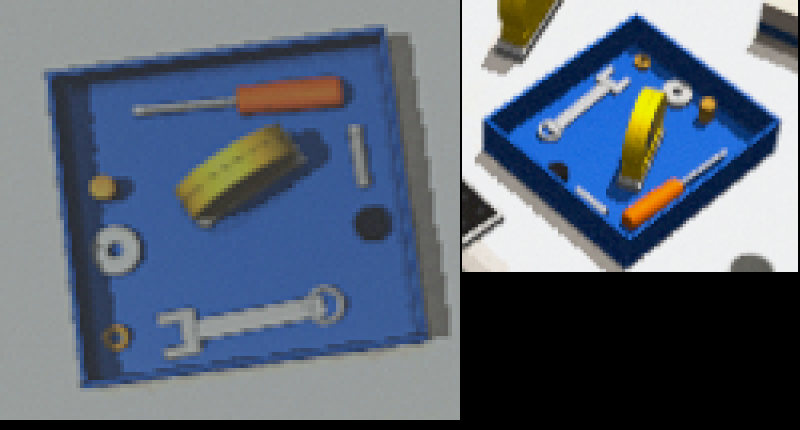

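View pics/crop1.png

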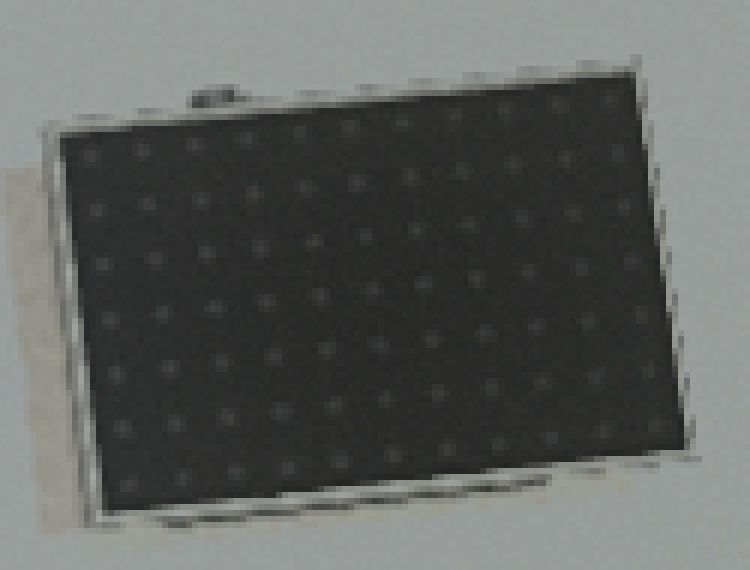

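```bash
cat >> h.py <<'E'
def yawtool(T): return np.arctan2(T[1,0],T[0,0])
def need(target,yaw):
    T=toolT();d=T[:3,:3].T@(np.array(target)-T[:3,3]);y=yawtool(T);t=-((yaw-y+np.pi)%(2*np.pi)-np.pi)
    s=sensors.get_state()
    print('time %.2f tcp %s yaw %.3f q6 %.2f | need tool shift %s turn %.3f'%(s['time'],np.round(T[:3,3],4),y,s['joint_positions'][5],np.round(d,4),t))
E
python3 - <<'E'
from h import *
c=read_camera('top')
P=onz(c,[(345.3,187.5),(440.8,177),(449.2,240),(352.5,250.5)],.129)
print(P.round(4),P.mean(0)); y=lambda a,b:np.arctan2(*(b-a)[[1,0]])
print('long',y(P[1],P[0]),y(P[2],P[3]),'short',y(P[3],P[0]),y(P[2],P[1]))
m=outline_of('gauge','top')
for d in m:
    ys,xs=np.nonzero(d['mask']);print(d['confidence'],xs.mean(),ys.mean(),len(xs))
    (cx,cy),(w,h),a=cv2.minAreaRect(np.c_[xs,ys].astype(np.float32));b=cv2.boxPoints(((cx,cy),(w,h),a));Q=onz(c,b,.08);print(Q.round(3).tolist())
need([.54,.2,.25],0)
E
```

```text
[[ 0.5903 -0.0509  0.129 ]
 [ 0.6265 -0.3355  0.129 ]
 [ 0.4399 -0.3571  0.129 ]
 [ 0.4053 -0.0733  0.129 ]] [ 0.51551632 -0.2042072   0.129     ]
long 1.6972787409998231 1.6917885695191741 short 0.1201062843155793 0.11530212151308294
0.94 255.4257871064468 290.55322338830587 667
[[0.262, 0.287, 0.08], [0.336, 0.16, 0.08], [0.299, 0.138, 0.08], [0.225, 0.264, 0.08]]
0.84 179.4351851851852 295.43097643097644 1188
[[0.199, 0.494, 0.08], [0.344, 0.478, 0.08], [0.332, 0.393, 0.08], [0.189, 0.409, 0.08]]
0.69 264.23115577889445 203.10050251256283 398
[[0.536, 0.244, 0.08], [0.592, 0.167, 0.08], [0.557, 0.142, 0.08], [0.502, 0.219, 0.08]]
time 1.15 tcp [ 0.2479 -0.5188  0.214 ] yaw 0.446 q6 -0.02 | need tool shift [ 0.5735 -0.5226 -0.0361] turn 0.446
```

>>> {"op": "arm_command", "data": {"series": [0.036,-0.0325,-0.002,0,0.091,0.036,-0.0325,-0.002,0,0.091,0.036,-0.0325,-0.002,0,0.091,0.036,-0.0325,-0.002,0,0.091,0.036,-0.0325,-0.002,0,0.091,0.036,-0.0325,-0.002,0,0.091,0.036,-0.0325,-0.002,0,0.091,0.036,-0.0325,-0.002,0,0.091,0.036,-0.0325,-0.002,0,0.091,0.036,-0.0325,-0.002,0,0.091]}}

```text
time: 2.15
tool_pos: [0.4331, -0.0684, 0.2344]
tool_rot: [0.0, 0.975, 0.221, 0.0]
wrist_force: [0.7, -0.4, -0.2]
grip_width: 0.0912
```

>>> {"op": "arm_command", "data": {"series": [0.036,-0.0325,-0.002,0,0.091,0.036,-0.0325,-0.002,0,0.091,0.036,-0.0325,-0.002,0,0.091,0.036,-0.0325,-0.002,0,0.091,0.036,-0.0325,-0.002,0,0.091,0.032,-0.0325,-0.002,0,0.091,0,0,0,-0.142,0.091,0,0,0,-0.142,0.091,0,0,0,-0.142,0.091,0,0,0,-0.142,0.091]}}

```text
time: 3.15
tool_pos: [0.5398, 0.1973, 0.2458]
tool_rot: [0.0, 0.873, 0.488, -0.0]
wrist_force: [0.5, -0.4, -0.6]
grip_width: 0.0916
```

>>> {"op": "arm_command", "data": {"series": [0,0,0,-0.142,0.091,0,0,0,-0.142,0.091,0,0,0,-0.142,0.091,0,0,0,-0.142,0.091,0,0,0,-0.142,0.091,0,0,0,-0.142,0.091,0,0,0,-0.142,0.091,0,0,0,-0.142,0.091,0,0,0,0,0.091,0,0,0,0,0.091]}}

```text
time: 4.15
tool_pos: [0.5398, 0.197, 0.2459]
tool_rot: [0.0, 0.477, 0.879, -0.0]
wrist_force: [-0.5, 0.7, 0.3]
grip_width: 0.0911
```

Run:
```python
from h import *
need([.545,.195,.25],2.15)
T=toolT();c=read_camera('wrist');save(c['image'],'w1')
print([(np.round(d['location'],4).tolist(),round(d['confidence'],2)) for d in landmark_of('gauge','wrist')])
```

```text
time 4.15 tcp [0.5398 0.197  0.2459] yaw 2.147 q6 -0.25 | need tool shift [-0.0045  0.0032 -0.0041] turn -0.003
[([0.2801, 0.2187, -0.0011], 0.84), ([0.5448, 0.1976, 0.006], 0.81)]
```

View pics/w1.png

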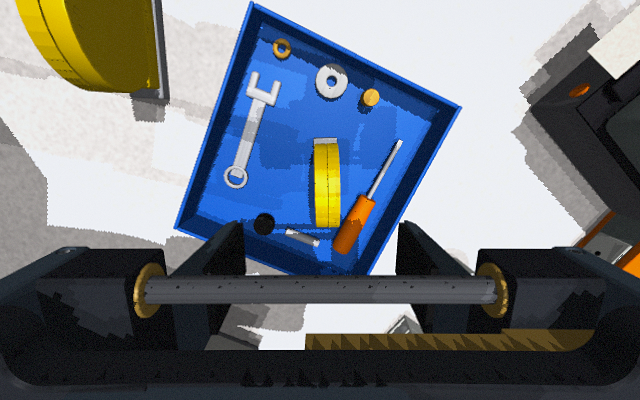

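```bash
cat >> h.py <<'E'
a=np.linspace(0,2*np.pi,60)
CASE=np.array([[s*.013,.048*np.cos(t),.063+.048*np.sin(t)] for s in(-1,1) for t in a])
FOOT=np.array([[sx*.015,sy*.05,z] for sx in(-1,1) for sy in(-1,1) for z in(0,.014)])
def gsil(c,T,x,y,z,yaw):
    m=np.zeros((400,640),np.uint8);Rz=R.from_euler('z',yaw).as_matrix()
    for S in(CASE,FOOT):
        p=proj(c,S@Rz.T+[x,y,z],T);cv2.fillConvexPoly(m,cv2.convexHull(np.round(p*16).astype(np.int32)),1,shift=4)
    return m
from scipy.optimize import minimize
def fitg(c,T,mask,x0,z):
    f=lambda v:-( (gsil(c,T,v[0],v[1],z,v[2])&mask).sum()/ (gsil(c,T,v[0],v[1],z,v[2])|mask).sum())
    r=minimize(f,x0,method='Nelder-Mead',options=dict(initial_simplex=np.array(x0)+np.array([[0,0,0],[.01,0,0],[0,.01,0],[0,0,.15]])));return r.x,r.fun
E
python3 - <<'E'
from h import *
T=toolT();c=read_camera('wrist')
for d in outline_of('gauge','wrist'):
    m=d['mask'].astype(np.uint8);ys,xs=np.nonzero(m);print(xs.mean(),ys.mean(),len(xs))
    if 250<xs.mean()<400:
        r=fitg(c,T,m,[.543,.197,.58],.005);print(r);im=c['image'].copy();g=gsil(c,T,r[0][0],r[0][1],.005,r[0][2])
        cs,_=cv2.findContours(g,0,1);cv2.drawContours(im,cs,-1,(255,0,0),1);cs,_=cv2.findContours(m,0,1);cv2.drawContours(im,cs,-1,(0,255,0),1)
        save(cv2.resize(im[110:260,250:420],None,fx=4,fy=4),'w1f')
        need([r[0][0],r[0][1],.066],r[0][2]+np.pi/2)
E
```

```text
326.6989588048891 181.49977365323676 2209
(array([0.54825998, 0.19838108, 0.59609708]), np.float64(-0.9289318755256518))
time 4.35 tcp [0.5398 0.197  0.246 ] yaw 2.149 q6 -0.25 | need tool shift [-0.0034  0.0078  0.18  ] turn -0.018
101.92559322033898 43.14305084745763 11800
```

View pics/w1f.png

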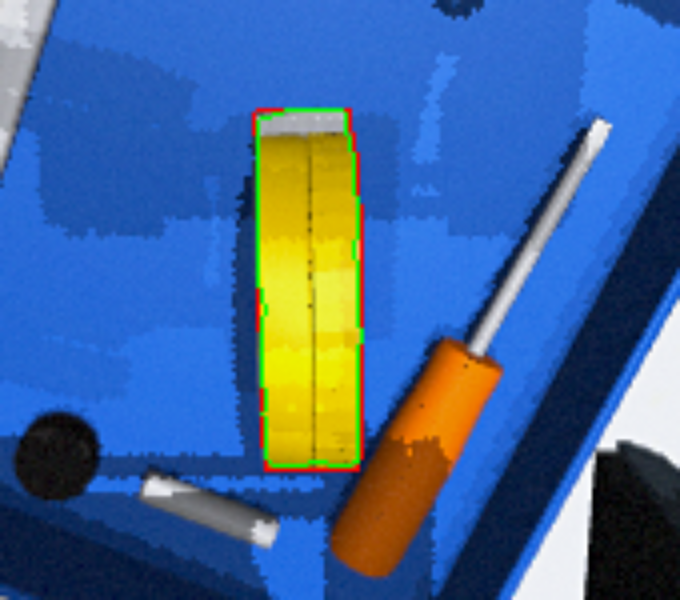

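>>> {"op": "arm_command", "data": {"series": [-0.0034,0.0078,0.02,-0.018,0.091,0,0,0.04,0,0.091,0,0,0.04,0,0.091,0,0,0.04,0,0.091,0,0,0.03,0,0.091,0,0,0.01,0,0.091,0,0,0,0,0.091]}}

```text
time: 5.05
tool_pos: [0.5476, 0.1982, 0.0649]
tool_rot: [-0.001, 0.468, 0.884, -0.001]
wrist_force: [-0.5, 0.2, -0.5]
grip_width: 0.0908
```

>>> {"op": "arm_command", "data": {"series": [0,0,0,0,0.02,0,0,0,0,0.01,0,0,0,0,0.01,0,0,0,0,0.01,0,0,0,0,0.01,0,0,0,0,0.01,0,0,0,0,0.01,0,0,0,0,0.01], "newtons": 20}}

```text
time: 5.85
tool_pos: [0.5482, 0.1984, 0.0659]
tool_rot: [-0.0, 0.468, 0.884, -0.0]
wrist_force: [0.2, 0.0, 0.5]
grip_width: 0.0297
```

>>> {"op": "arm_command", "data": {"series": [0,0,0,0,0.01,0,0,0,0,0.01,0,0,0,0,0.01]}}

```text
time: 6.15
tool_pos: [0.5481, 0.1983, 0.0658]
tool_rot: [-0.0, 0.468, 0.884, -0.0]
wrist_force: [-1.5, -0.8, 0.8]
grip_width: 0.0261
```

>>> {"op": "arm_command", "data": {"series": [0,0,-0.01,0,0.01,0,0,-0.025,0,0.01,0,0,-0.04,0,0.01,0,0,-0.04,0,0.01,0,0,-0.04,0,0.01,0,0,-0.03,0,0.01,0,0,-0.01,0,0.01]}}

```text
time: 6.85
tool_pos: [0.5494, 0.1989, 0.2649]
tool_rot: [0.002, 0.468, 0.884, 0.002]
wrist_force: [0.2, -0.5, -2.5]
grip_width: 0.0259
```

Run:
```python
from h import *
need([.5155,-.2042,.26],1.692)
c=read_camera('wrist');save(c['image'],'w2');print(sensors.get_state()['grip_width'],sensors.get_state()['wrist_force'])
```

```text
time 6.85 tcp [0.5494 0.1989 0.2649] yaw 2.168 q6 -0.27 | need tool shift [-0.3143 -0.2547  0.0038] turn 0.476
0.02587107409170761 [ 0.14382491 -0.22672225 -0.97557085]
```

View pics/w2.png

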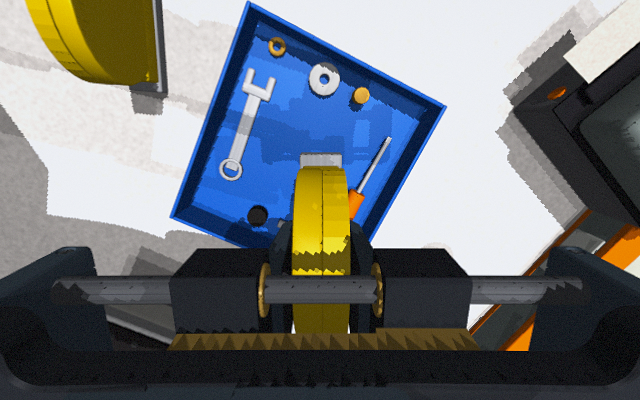

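>>> {"op": "arm_command", "data": {"series": [-0.02,-0.016,0,0,0.01,-0.034,-0.0275,0,0,0.01,-0.034,-0.0275,0,0,0.01,-0.034,-0.0275,0,0,0.01,-0.034,-0.0275,0,0,0.01,-0.034,-0.0275,0,0,0.01,-0.034,-0.0275,0,0,0.01,-0.034,-0.0275,0,0,0.01,-0.034,-0.0275,0,0,0.01,-0.0223,-0.019,0.004,0,0.01]}}

```text
time: 7.9
tool_pos: [0.5128, -0.2074, 0.2549]
tool_rot: [-0.001, 0.469, 0.883, -0.001]
wrist_force: [0.1, -0.5, -3.5]
grip_width: 0.0262
```

>>> {"op": "arm_command", "data": {"series": [0,0,0,0.1,0.01,0,0,0,0.13,0.01,0,0,0,0.13,0.01,0,0,0,0.116,0.01,0,0,0,0,0.01,0,0,0,0,0.01]}}

```text
time: 8.5
tool_pos: [0.5133, -0.2046, 0.2554]
tool_rot: [-0.001, 0.662, 0.749, -0.001]
wrist_force: [0.8, 0.4, -3.0]
grip_width: 0.0259
```

Run:
```python
from h import *
need([.5155,-.2042,.26],1.692)
c=read_camera('scene');save(c['image'],'s3')
print(c['image'].shape, proj(c,[.5155,-.2,.26]))
u,v=proj(c,[.5155,-.2,.27])[0].astype(int)
save(cv2.resize(c['image'][v-60:v+60,u-70:u+70],None,fx=5,fy=5,interpolation=3),'s3c')
for q in ['pointer_tip','index_tip','platform','rocker']:print(q,[(np.round(d['location'],4).tolist(),round(d['confidence'],2)) for d in landmark_of(q,'scene')])
w=read_camera('wrist');save(w['image'],'w3')
```

```text
time 8.50 tcp [ 0.5133 -0.2046  0.2554] yaw 1.694 q6 -0.52 | need tool shift [ 0.0001  0.0022 -0.0046] turn 0.002
(400, 640, 3) [[254.00626631 196.72890914]]
pointer_tip [([0.5373, 0.3093, 0.0087], 0.38)]
index_tip [([0.6107, 0.2028, 0.0044], 0.17)]
platform [([0.5211, -0.2028, 0.1036], 0.57)]
rocker [([0.5127, -0.1983, 0.0006], 0.69)]
```

View pics/s3c.png

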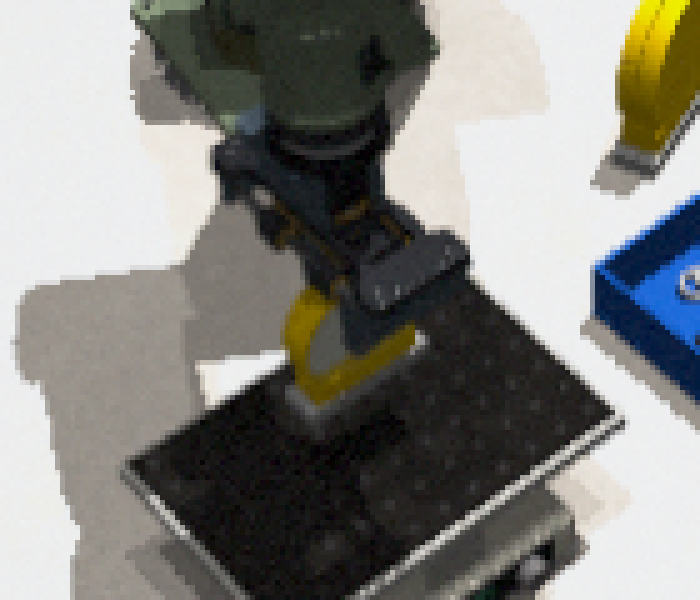

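View pics/w3.png

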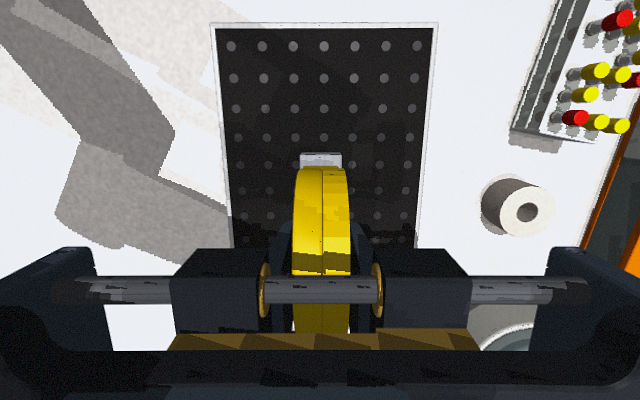

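>>> {"op": "arm_command", "data": {"series": [0,-0.012,0.02,0,0.01,0,0,0.025,0,0.01,0,0,0.01,0,0.01,0,0,0.004,0,0.01,0,0,0.001,0,0.01,0,0,0,0,0.01]}}

```text
time: 9.4
tool_pos: [0.5029, -0.2066, 0.1978]
tool_rot: [0.001, 0.663, 0.749, 0.0]
wrist_force: [-0.1, 0.9, -3.6]
grip_width: 0.026
```

>>> {"op": "arm_command", "data": {"series": [0,0,0.002,0,0.01,0,0,0.002,0,0.01,0,0,0,0,0.01]}}

```text
time: 9.7
tool_pos: [0.5021, -0.2063, 0.1929]
tool_rot: [0.0, 0.663, 0.749, -0.0]
wrist_force: [0.5, 0.1, -2.7]
grip_width: 0.026
```

>>> {"op": "arm_command", "data": {"series": [0,0,0.001,0,0.01,0,0,0.001,0,0.01,0,0,0,0,0.01]}}

```text
time: 10.0
tool_pos: [0.502, -0.2063, 0.1908]
tool_rot: [-0.0, 0.663, 0.749, -0.0]
wrist_force: [0.4, 0.3, -2.8]
grip_width: 0.0259
```

>>> {"op": "arm_command", "data": {"series": [0,0,0.001,0,0.01,0,0,0,0,0.01]}}

```text
time: 10.2
tool_pos: [0.5021, -0.2063, 0.1899]
tool_rot: [0.0, 0.663, 0.749, -0.0]
wrist_force: [0.7, -0.5, -3.3]
grip_width: 0.0263
```

>>> {"op": "arm_command", "data": {"series": [0,0,0.001,0,0.01,0,0,0,0,0.01]}}

```text
time: 10.4
tool_pos: [0.5021, -0.2064, 0.1898]
tool_rot: [0.0, 0.663, 0.749, 0.0]
wrist_force: [-1.8, 0.8, 2.8]
grip_width: 0.0256
```

>>> {"op": "arm_command", "data": {"series": [0,0,0,0,0.03,0,0,0,0,0.04,0,0,0,0,0.06,0,0,0,0,0.08,0,0,0,0,0.08,0,0,0,0,0.08]}}

```text
time: 11.0
tool_pos: [0.5021, -0.2063, 0.1889]
tool_rot: [0.0, 0.663, 0.749, -0.0]
wrist_force: [0.5, -0.7, -0.5]
grip_width: 0.0671
```

Run:
```python
from h import *
need([.5155,-.2042,.26],1.692)
T=toolT();c=read_camera('wrist');save(c['image'],'w4')
```

```text
time 11.00 tcp [ 0.5021 -0.2063  0.1889] yaw 1.692 q6 -0.53 | need tool shift [ 0.0005  0.0135 -0.0711] turn -0.000
```

View pics/w4.png

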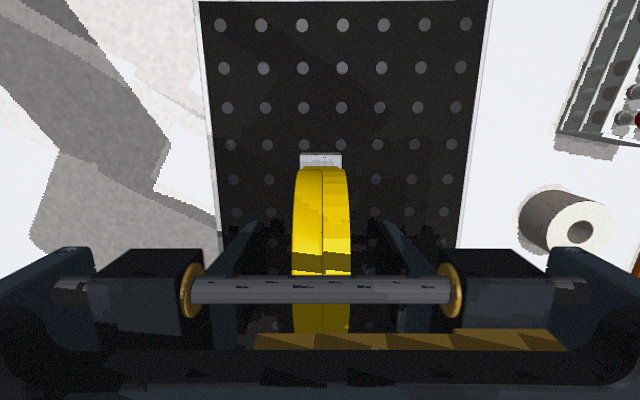

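>>> {"op": "arm_command", "data": {"series": [0,0,-0.01,0,0.085,0,0,-0.03,0,0.085,0,0,-0.03,0,0.085,0,0,-0.03,0,0.085,-0.01,0.03,0,0,0,-0.025,0.04,0,0,0,-0.025,0.04,0,0,0,-0.02,0.04,0,0,0,0,0.03,0,0,0,0,0,0,0,0], "newtons": 40}}

```text
time: 12.05
tool_pos: [0.6935, -0.2636, 0.2867]
tool_rot: [-0.0, 0.663, 0.749, 0.0]
wrist_force: [-0.1, 0.7, 0.2]
grip_width: 0.0397
```

>>> {"op": "arm_command", "data": {"series": [0,0,0,0,0,0,0,0,0,0,0,0,0,0,0]}}

```text
time: 12.35
tool_pos: [0.6895, -0.264, 0.2903]
tool_rot: [0.001, 0.663, 0.748, 0.0]
wrist_force: [0.4, -0.8, 0.7]
grip_width: 0.0159
```

Run:
```python
from h import *
need([.5155,-.2042,.26],1.692)
T=toolT();np.save('T5.npy',T);c=read_camera('wrist');save(c['image'],'w5')
for q in ['pointer_tip','index_tip','gauge','platform']:print(q,[(np.round(d['location'],4).tolist(),round(d['confidence'],2)) for d in landmark_of(q,'wrist')])
print(sensors.get_state()['grip_width'])
```

```text
time 12.35 tcp [ 0.6895 -0.264   0.2903] yaw 1.691 q6 -0.50 | need tool shift [ 0.0804 -0.1655  0.0301] turn -0.001
pointer_tip [([0.519, -0.2014, -0.0012], 0.17)]
index_tip [([0.7798, -0.2194, 0.0009], 0.35)]
gauge [([0.5041, -0.2053, 0.1277], 0.83)]
platform [([0.5164, -0.2015, 0.1019], 0.73)]
0.0004038806393265879
```

View pics/w5.png

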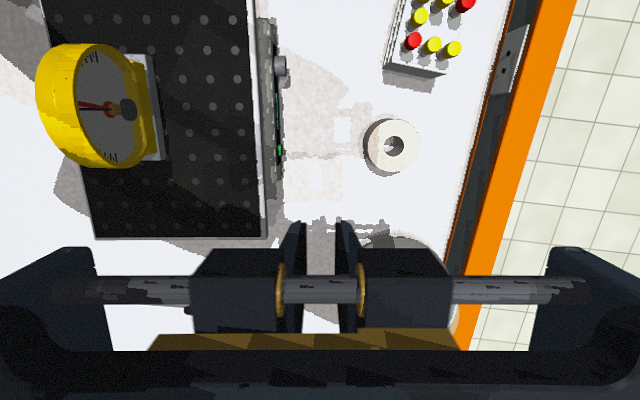

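```bash
cat >> h.py <<'E'
def dialuv(c,T,uv,G,off=.011):
    # G: 4x4 gauge pose; intersect rays with plane x=off; return (y,z-.063) in gauge
    p1=onz(c,uv,.15,T);o=(np.array(wfc(c,T)))[:3,3];Gi=np.linalg.inv(G)
    a=Gi[:3,:3]@o+Gi[:3,3];b=p1@Gi[:3,:3].T+Gi[:3,3];t=(off-a[0])/(b[:,0]-a[0]);q=a+t[:,None]*(b-a);return q[:,1:]-[0,.063]
def gpose(x,y,z,yaw,roll=0):
    G=np.eye(4);G[:3,:3]=R.from_euler('zx',[yaw,0]).as_matrix()@R.from_euler('x',roll).as_matrix();G[:3,3]=[x,y,z];return G
def rectify(c,T,G,off=.011,half=.05,n=600):
    g=np.linspace(-half,half,n);Y,Z=np.meshgrid(g,g[::-1]);P=np.stack([np.full(Y.shape,off),Y,Z+.063],-1).reshape(-1,3)@G[:3,:3].T+G[:3,3]
    uv=proj(c,P,T).astype(np.float32).reshape(n,n,2);return cv2.remap(c['image'],uv[...,0],uv[...,1],cv2.INTER_CUBIC)
E
python3 - <<'E'
from h import *
T=np.load('T5.npy');c=read_camera('wrist')
d=[d for d in outline_of('gauge','wrist')][0];m=d['mask'].astype(np.uint8)
r=fitg(c,T,m,[.504,-.205,.12],.129);print(r)
G=gpose(r[0][0],r[0][1],.129,r[0][2]);np.save('G.npy',G)
save(rectify(c,T,G),'r5')
E
```

```text
(array([ 0.50306554, -0.20633399,  0.0978272 ]), np.float64(-0.9770147967246086))
```

View pics/r5.png

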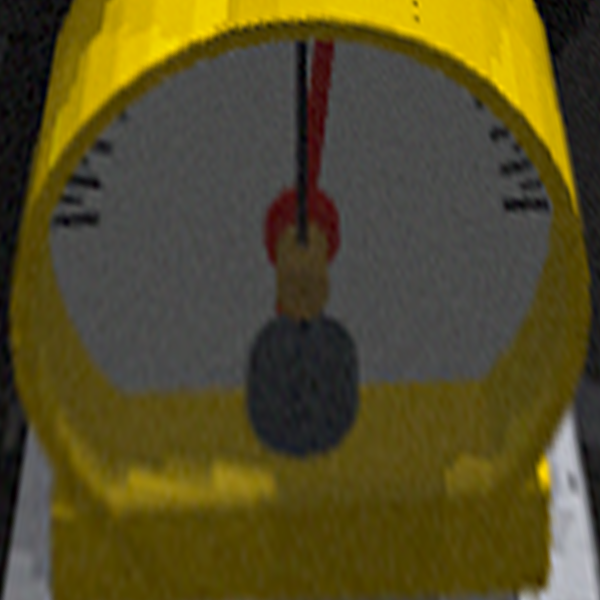

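Run:
```python
from h import *
T=np.load('T5.npy');G=np.load('G.npy');c=read_camera('wrist')
o=[rectify(c,T,G,off=f,n=390) for f in(.003,.001)];save(np.hstack(o),'r5b')
for f in(.005,.003,.001,-.001):
    im=rectify(c,T,G,off=f,n=600).astype(int);red=(im[...,0]>90)&(im[...,1]<60)&(im[...,2]<70)
    ys,xs=np.nonzero(red);
    lo=ys>np.percentile(ys,45)
    out=[]
    for y in range(60,400,20):
        q=xs[(ys>=y)&(ys<y+20)]
        if len(q)>20: out.append((y,round(q.mean()),int(q.min()),int(q.max())))
    print(f,out)
```

```text
Traceback (most recent call last):
IndexError: index 0 is out of bounds for axis 0 with size 0
```

View pics/r5b.png

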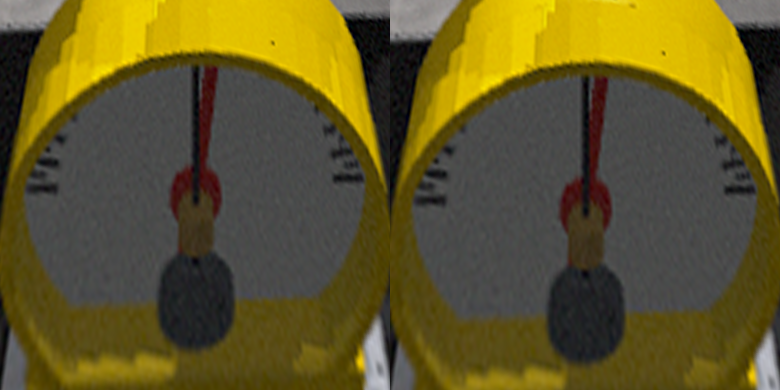

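Run:
```python
from h import *
need([.578,-.3044,.150],1.692)
```

```text
time 12.75 tcp [ 0.6903 -0.264   0.2891] yaw 1.692 q6 -0.50 | need tool shift [-0.0265 -0.1163  0.1391] turn -0.000
```

>>> {"op": "arm_command", "data": {"series": [-0.0115,-0.035,0,0,0,-0.015,-0.04,0,0,0,0,-0.0413,0.01,0,0,0,0,0.035,0,0,0,0,0.04,0,0,0,0,0.034,0,0,0,0,0.015,0,0,0,0,0.005,0,0,0,0,0,0,0]}}

```text
time: 13.65
tool_pos: [0.5781, -0.3043, 0.1497]
tool_rot: [-0.0, 0.663, 0.749, -0.0]
wrist_force: [0.2, 1.0, 0.5]
grip_width: 0.0005
```

>>> {"op": "arm_command", "data": {"series": [0,0,0.005,0,0,0,0,0.005,0,0,0,0,0.005,0,0,0,0,0,0,0]}}

```text
time: 14.05
tool_pos: [0.5779, -0.3041, 0.1343]
tool_rot: [-0.001, 0.663, 0.749, -0.0]
wrist_force: [-0.8, -0.1, 0.5]
grip_width: 0.0007
```

Run:
```python
from h import *
need([.578,-.3044,.129],1.692);print(sensors.get_state()['wrist_force'])
T=toolT();c=read_camera('wrist');save(c['image'],'w6')
```

```text
time 14.05 tcp [ 0.5779 -0.3041  0.1343] yaw 1.692 q6 -0.62 | need tool shift [-0.0003  0.0001  0.0053] turn -0.000
[-0.84567131 -0.08922081  0.49077249]
```

View pics/w6.png

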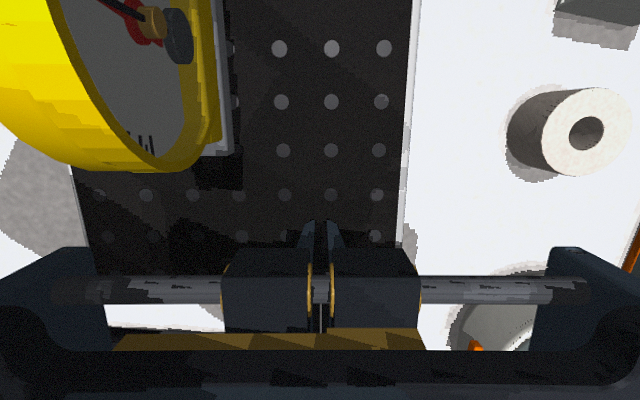

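>>> {"op": "arm_command", "data": {"series": [0,0,0.003,0,0,0,0,0.002,0,0,0,0,0.002,0,0,0,0,0.002,0,0,0,0,0.002,0,0,0,0,0.002,0,0,0,0,0.001,0,0,0,0,0,0,0]}}

```text
time: 14.9
tool_pos: [0.5784, -0.3046, 0.1211]
tool_rot: [0.0, 0.663, 0.749, -0.0]
wrist_force: [0.4, -1.4, 2.4]
grip_width: 0.0003
```

>>> {"op": "arm_command", "data": {"series": [0,0,0.001,0,0,0,0,0.001,0,0,0,0,0,0,0,0,0,0,0,0,0,0,0,0,0,0,0,0,0,0,0,0,0,0,0,0,0,0,0,0,0,0,0,0,0,0,0,0,0,0]}}

```text
time: 15.9
tool_pos: [0.5783, -0.3044, 0.1191]
tool_rot: [0.0, 0.663, 0.749, 0.0]
wrist_force: [1.5, -2.6, 3.0]
grip_width: 0.0005
```

Run:
```python
from h import *
need([.578,-.3044,.1178],1.692);print(sensors.get_state()['wrist_force'])
T=toolT();np.save('T7.npy',T);c=read_camera('wrist');save(c['image'],'w7')
save(cv2.resize(c['image'][:180,:260],None,fx=3,fy=3,interpolation=3),'w7c')
```

```text
time 15.90 tcp [ 0.5783 -0.3044  0.1191] yaw 1.692 q6 -0.62 | need tool shift [ 0.     -0.0003  0.0013] turn -0.000
[ 1.52770361 -2.63985183  3.03731029]
```

View pics/w7c.png

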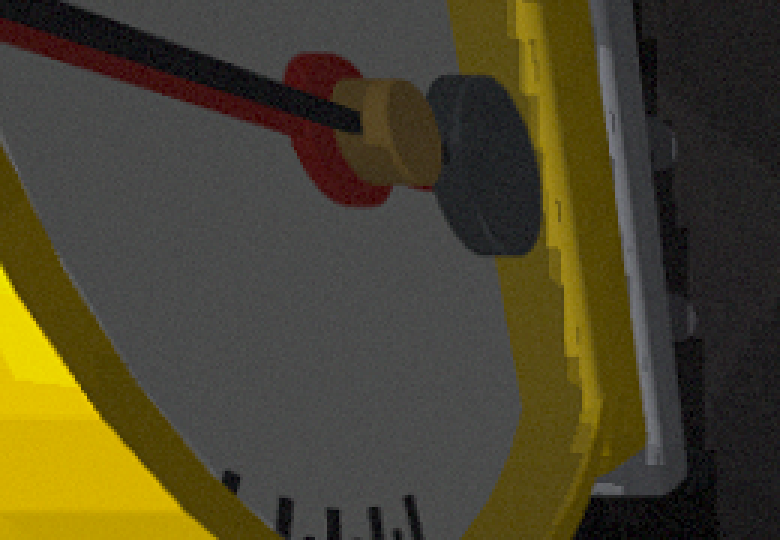

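```bash
cat >> h.py <<'E'
def Gtilt(th):
    G=np.load('G.npy');yaw=.121;Rp=R.from_euler('z',yaw).as_matrix();C=np.array([.5155,-.2042,.105]);Rt=Rp@R.from_euler('x',th).as_matrix()@Rp.T
    H=np.eye(4);H[:3,:3]=Rt@G[:3,:3];H[:3,3]=C+Rt@(G[:3,3]-C);return H
E
python3 - <<'E'
from h import *
T=np.load('T7.npy');c={**read_camera('wrist')}
G=Gtilt(.11)
im=np.hstack([rectify(c,T,G,off=f,n=390) for f in(.002,.006)]);save(cv2.convertScaleAbs(im,alpha=1.5),'r7')
E
```

```text
(no output)
```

View pics/r7.png

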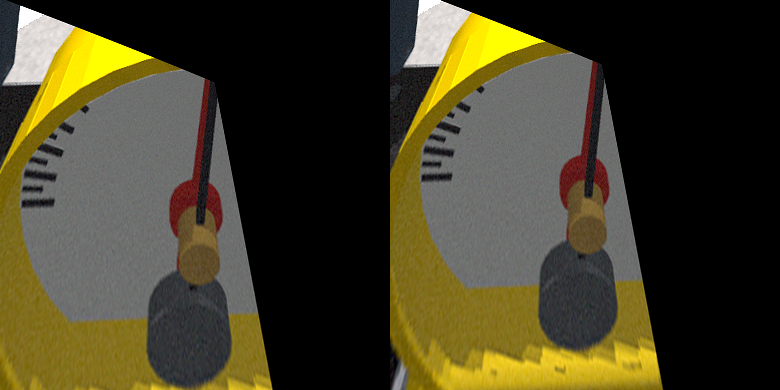

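```bash
cat >> h.py <<'E'
def hands(c,T,th,off=.003,name=None,r=(.012,.030)):
    n=1000;im=rectify(c,T,Gtilt(th),off=off,n=n).astype(int)
    g=c['image']
    L=[];Bl=[];Br=[]
    for z in np.arange(r[0],r[1],.0005):
        row=int((.05-z)/.1*(n-1));q=im[row];lo,hi=450,700
        s=q[lo:hi];valid=s.sum(1)>0
        # stop at black out-of-view
        red=(s[:,0]>s[:,1]*1.8+8)
        dark=(s.max(1)<38)
        gray=(s.min(1)>45)
        if red.sum()<3: continue
        i=np.nonzero(red)[0][0]
        j=np.nonzero(dark&(np.arange(len(s))>i))[0]
        if len(j)<3: continue
        a=j[0];k=np.nonzero(gray&(np.arange(len(s))>a))[0]
        conv=lambda x:((x+lo)/(n-1)*.1-.05)
        L.append((z,conv(i)));Bl.append((z,conv(a)))
        if len(k): Br.append((z,conv(k[0])))
    out={}
    for nm,D in(('redL',L),('blkL',Bl),('blkR',Br)):
        D=np.array(D)
        if len(D)>4:
            p=np.polyfit(D[:,0],D[:,1],1);res=D[:,1]-np.polyval(p,D[:,0]);k=abs(res)<2*res.std()+1e-6;p=np.polyfit(D[k,0],D[k,1],1);out[nm]=(round(np.arctan(p[0]),4),round(p[1]*1000,2),int(k.sum()),round(res.std()*1000,2))
    return out
E
python3 - <<'E'
from h import *
T=np.load('T7.npy');c=read_camera('wrist')
for th in(.09,.12):
  for off in(.001,.004):print(th,off,hands(c,T,th,off))
im=rectify(c,T,Gtilt(.11),off=.003,n=1000)
for z in(.015,.02,.025,.03):print(im[int((.05-z)/.1*999),490:600:4].tolist())
E
```

```text
0.09 0.001 {'redL': (np.float64(0.1036), np.float64(-2.53), 33, np.float64(0.04)), 'blkL': (np.float64(0.0904), np.float64(-0.67), 33, np.float64(0.16)), 'blkR': (np.float64(0.0904), np.float64(1.76), 23, np.float64(0.04))}
0.09 0.004 {'redL': (np.float64(0.1021), np.float64(-3.32), 35, np.float64(0.04)), 'blkL': (np.float64(0.0877), np.float64(-1.46), 34, np.float64(0.04)), 'blkR': (np.float64(0.0898), np.float64(0.8), 29, np.float64(0.04))}
0.12 0.001 {'redL': (np.float64(0.1355), np.float64(0.02), 32, np.float64(0.04)), 'blkL': (np.float64(0.1207), np.float64(1.92), 33, np.float64(0.14)), 'blkR': (np.float64(0.119), np.float64(4.36), 22, np.float64(0.05))}
0.12 0.004 {'redL': (np.float64(0.1309), np.float64(-0.71), 35, np.float64(0.05)), 'blkL': (np.float64(0.1163), np.float64(1.16), 35, np.float64(0.05)), 'blkR': (np.float64(0.1173), np.float64(3.44), 28, np.float64(0.04))}
[[70, 71, 70], [72, 72, 73], [72, 72, 72], [68, 65, 63], [64, 16, 10], [63, 21, 19], [61, 14, 16], [70, 20, 23], [17, 20, 22], [24, 16, 23], [23, 19, 22], [16, 10, 17], [19, 19, 20], [20, 19, 23], [70, 68, 70]
[... 547 characters left out ...]
], [68, 73, 69], [74, 74, 73], [67, 71, 73], [73, 75, 75], [76, 76, 78], [72, 72, 70], [66, 21, 21], [61, 19, 20], [64, 17, 15], [59, 21, 26], [13, 20, 20], [11, 12, 20], [19, 23, 24], [15, 22, 23], [11, 14, 17], [28, 28, 32], [20, 21, 19], [0, 0, 0], [0, 0, 0], [0, 0, 0], [0, 0, 0], [0, 0, 0], [0, 0, 0], [0, 0, 0], [0, 0, 0], [0, 0, 0], [0, 0, 0]]
[[70, 68, 68], [72, 73, 73], [74, 76, 77], [73, 75, 76], [72, 72, 71], [73, 73, 71], [71, 70, 71], [74, 77, 74], [65, 40, 41], [62, 9, 5], [64, 23, 23], [61, 8, 13], [17, 21, 22], [18, 16, 24], [12, 7, 14], [0, 0, 0], [0, 0, 0], [0, 0, 0], [0, 0, 0], [0, 0, 0], [0, 0, 0], [0, 0, 0], [0, 0, 0], [0, 0, 0], [0, 0, 0], [0, 0, 0], [0, 0, 0], [0, 0, 0]]
```

>>> {"op": "arm_command", "data": {"series": [0,0,0.0007,0,0,0,0,0.0006,0,0,0,0,0,0,0,0,0,0,0,0,0,0,0,0,0,0,0,0,0,0,0,0,0,0,0,0,0,0,0,0,0,0,0,0,0,0,0,0,0,0]}}

```text
time: 17.05
tool_pos: [0.5782, -0.3044, 0.1177]
tool_rot: [0.0, 0.663, 0.749, 0.0]
wrist_force: [0.4, -2.6, 3.5]
grip_width: 0.0006
```

>>> {"op": "arm_command", "data": {"series": [0,0,0,0,0,0,0,0,0,0,0,0,0,0,0,0,0,0,0,0,0,0,0,0,0,0,0,0,0,0,0,0,0,0,0,0,0,0,0,0]}}

```text
time: 17.85
tool_pos: [0.5782, -0.3044, 0.1177]
tool_rot: [0.0, 0.663, 0.749, 0.0]
wrist_force: [2.4, -2.1, 2.4]
grip_width: 0.0006
```

Run:
```python
from h import *
need([.578,-.3044,.1178],1.692);print(sensors.get_state()['wrist_force'])
T=toolT();c=read_camera('wrist')
for off in(.001,.004):print(off,hands(c,T,.12,off))
r=cv2.convertScaleAbs(rectify(c,T,Gtilt(.125),off=.003,n=400),alpha=1.5);t=read_camera('scene')
v=cv2.resize(t['image'][150:290,170:330],(457,400),interpolation=3)
save(np.hstack([r[:, :340],v]),'r8');save(c['image'],'w8')
c=read_camera('wrist');print(hands(c,toolT(),.12,.003))
```

```text
time 17.85 tcp [ 0.5782 -0.3044  0.1177] yaw 1.692 q6 -0.62 | need tool shift [-0.     -0.0002 -0.0001] turn -0.000
[ 2.4024609  -2.09181561  2.36589915]
0.001 {'redL': (np.float64(0.1179), np.float64(-1.21), 32, np.float64(0.04)), 'blkL': (np.float64(0.1153), np.float64(0.73), 32, np.float64(0.22)), 'blkR': (np.float64(0.1216), np.float64(2.99), 28, np.float64(0.03))}
0.004 {'redL': (np.float64(0.1162), np.float64(-1.88), 33, np.float64(0.04)), 'blkL': (np.float64(0.1152), np.float64(-0.06), 34, np.float64(0.04)), 'blkR': (np.float64(0.1185), np.float64(2.15), 35, np.float64(0.04))}
{'redL': (np.float64(0.1163), np.float64(-1.64), 35, np.float64(0.04)), 'blkL': (np.float64(0.118), np.float64(0.16), 34, np.float64(0.05)), 'blkR': (np.float64(0.1162), np.float64(2.53), 33, np.float64(0.04))}
```

View pics/r8.png

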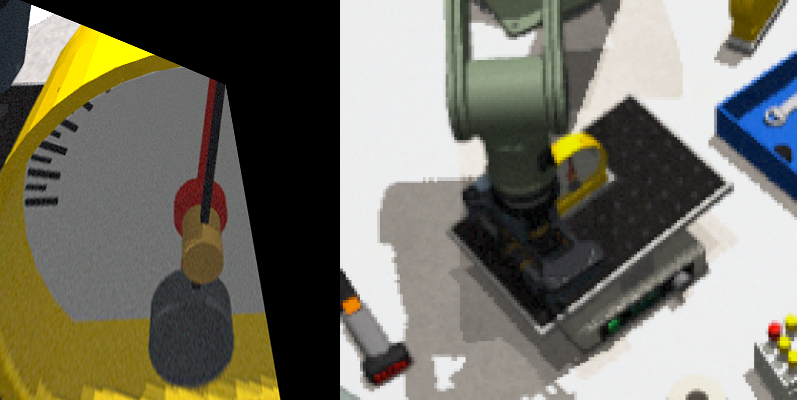

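View pics/w8.png

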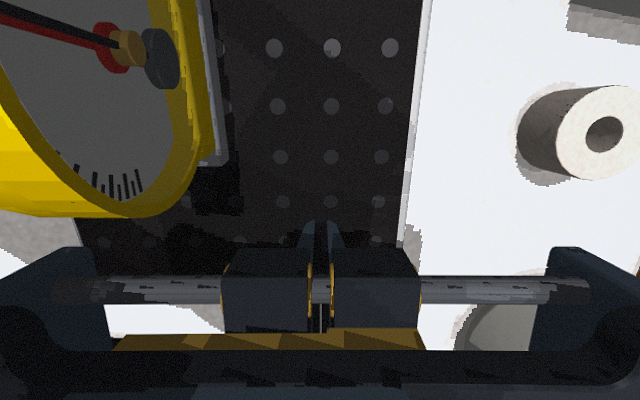

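Run:
```python
from bench import manip,sensors
print(manip.close_job());s=sensors.get_state();print(s['time'],s['tool_pos'],s['wrist_force'])
```

```text
the job is handed in; nothing more can be done
None
the job is handed in; nothing more can be done
```

I took the small yellow gauge out of the tote and stood it near the middle of the platform, with the dial facing away from the robot, then let go of it. I then pressed the near-side (-y) end down with closed fingers and handed the job in at about 18 s, still holding it there. The hand-in reports no verdict.

- **Pointer and index:** in the last wrist picture both hands were parallel within about 0.003 rad, at a tilt of roughly 0.12 to 0.13 rad. The limit is 0.035 rad. The finger height gave about 0.126 rad and the first reading of the red index about 0.125 rad.
- **Sideways offset:** the hands still look slightly offset in that picture. I put this down to parallax, because the pointer sits in front of the index; a line fit gave the same direction for both.
- **Holding force:** the wrist read about 2.4 to 3.5 N straight up, and about 4 N in all with the sideways part.
- **Gauge placement:** the gauge is about 12 mm off the middle along the pivot axis and about 1 mm across it. The fitted angle is within about 0.03 rad of square, and there was a clear gap between the gripper and the gauge.
- **Other parts and bench:** I saw no sign of the other tote parts or the bench things being disturbed, but I did not measure them again at the end.
- **What did not work:** the trained networks never found the hand tips on the dial, so the hand angles come from my own picture measurements.

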